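# Put a stripped cassette deck's parts away in their matching holders

### The arm

A 6-joint arm with a two-finger parallel gripper is mounted at the origin on the work surface. World frame = base frame: x ahead of the robot, y to its left, z up, the work surface at z = 0. Lengths are in m, angles in degrees, forces in N, time in s.
With the tool pointing down it reaches from about 0.4 to 0.825 m from the base axis. Payload 7 kg.
Tool frame: the origin (TCP) lies midway between the tips of the shut fingers; the grasp point (between the pads) lies 19 mm behind it (ctrl.grasp_offset is the distance from the TCP to the grasp point, in m); z points along the fingers, x is the direction in which the jaws open and shut, and the axes are right-handed (so a half turn about z gives the same grasp; the last joint's range is limited). The gripper opens to 88 mm and grips with 3 to 60 N. Pads are 19 mm wide; open, the fingers measure 130 mm over their backs; the gripper's body (78 mm by 193 mm) begins 47 mm behind the grasp point.
Start: joints at [-57.175, 20.546, 0.682, 0, -70.136, -16.507], TCP at [0.19, -0.648, 0.227] pointing down, gripper open.
Joint ranges: [-176.03, 176.03], [-82.01, 121.73], [-58.28, 71.71], [-173.87, 95.51], [-174.79, -0.11], [-173.66, 173.66]. Speed limits (degrees/s): [136.94, 136.94, 172.46, 180, 180, 180].

### API

Orientations are given as [roll, pitch, yaw] about the fixed x, y, z axes, in that order (R = Rz(yaw) Ry(pitch) Rx(roll)).
In Python, from plant import sensors, snapshot, order, ctrl gives the robot as it stands.
- The arm moves only by the tool send_rows, never from a script. Its argument "commands" is a list of rows, each a list of 3 entries, a list of its own where there are three numbers: the closure, from 0 (fully open) to 1 (shut), then the shift along the world's x, y, z in units of 0.25 m (1.0 is 0.25 m), then the turn, a rotation vector about the world's x, y, z in units of 360 degrees (1.0 is 360 degrees). In form: [[hand, [x, y, z], [ax, ay, az]], ...]. A call has 1 to 12 rows; each row shifts and turns the pose as measured when the row begins; what a row does not reach is not made up. A row lasts 1/10 s, in which the tool goes at most 50 mm and 8.59 degrees, less where a joint would pass 70% of its speed; a pose out of reach is approached as far as the arm can. A call with a number of a shift or a turn outside -1 to 1 is refused whole. A call with a gripper value outside its range is refused whole. The fingers move at their own pace and stop on an object; the grip force is fixed at half the most. Time passes only in rows, so rows that do not move let the fingers close. It gives the time, the measured TCP pose, the force and the opening at its end, in the units of the state.
- sensors.get_obs(): the state, without advancing time (a new reading comes with each control period).
- snapshot(name): name is "scene" or "top"; returns a dict with "color" (420x560x3 uint8, blue, green, red), "z_map" (420x560 float32, m along the optical axis (not along the pixel's ray), 0 where there is no reading), "mtx" (3x3 intrinsics, pixels), "k1" (the pictures are not rectified: a ray, as slopes to the right and down, at radius r is drawn at 1 + k1 r^2 times it, then the intrinsics apply), "xyz" and "attitude" of the camera in the world. Camera axes: x right, y down, z forward; pixel columns grow to the right and rows downward; lengths in m; the calibration is good to about 2 mm. A picture is of the moment at which its call begins.
- order.close_job(): hands the job in, once; it reports no verdict.
The state is a dict: "clock": time; "joint_pos": joint angles; "qvel": joint speeds; "tau": joint torques, N m; "tool_pos": TCP position; "orientation": TCP orientation; "force": force on the tool from outside, world axes, zero at the start; "moment": the same for the moment, N m; "opening": finger opening in m.
Only numpy, scipy, OpenCV 4.12 (cv2) and the standard library are available. Lean on these libraries where they do the work, as an engineer would, in place of code of your own. Each camera call takes 0.05 s, during which the arm holds its last target.

### The job

Put the four parts away, each in the holder that fits it: the green cassette shell lying flat in the rectangular cradle, lengthways along it (either way round), the brass reel table centred in the larger round dish, the black knob centred in the smaller round dish, and the aluminium vial upright in the steel canister. Set every part down gently rather than dropping it; nobody knows how full the canister is, so lower the vial, held near its top, until you feel it touch before letting go. Leave the screw pot and the loupe where they stand.

Things in the scene. Friction and masses are not known exactly. Their poses are not given: they have to be found in the camera images.
- cassette_mid (a point): Transparent green cassette shell lying flat, 64 mm (its x) by 100 mm (its y) by 12 mm thick, with two white reel hubs showing on top. The point is its centre, 6 mm above its underside. It is best gripped across its 64 mm width, midway along its length. z is up.
- reel_mid (a point): Polished brass reel table: a 60 mm diameter, 7 mm thick disc with a 20 mm diameter hub standing on it, 32 mm tall in all (the hub fills the upper 25 mm and is what one grips). The point is on the axis, 16 mm above its underside. z is up.
- knob_mid (a point): Black knurled volume knob standing upright, 30 mm diameter, 22 mm tall. The point is its centre, 11 mm above its underside. z is up.
- vial_mid (a point): Upright aluminium spares vial with a grey plastic screw cap, 34 mm diameter, 105 mm tall, a rigid straight cylinder. The point is its centre, 52.5 mm above its underside. To go into the canister it must be held by its upper third. z is up.
- cradle: Low grey rectangular cassette cradle, fixed: floor 84 mm (its x) by 132 mm (its y), its felt-lined floor 3 mm above the bench, with a 9 mm high, 6 mm thick end stop at each end of its length (120 mm clear between them; top of the stops 12 mm above the bench), and open along its two long sides. Origin at the centre of its underside on the bench; the cassette lies with its 100 mm length along the cradle's y.
- wide_dish: The larger of two round grey parts dishes, fixed: 90 mm outside, 80 mm clear inside, its floor 3 mm above the bench and its rim 2 mm above the floor. It matches the reel table. Origin at the centre of its underside.
- small_dish: The smaller of two round grey parts dishes, fixed: 60 mm outside, 50 mm clear inside, its floor 3 mm above the bench and its rim 2 mm above the floor. It matches the knob. Origin at the centre of its underside.
- canister: Open opaque dark steel canister, fixed: 72 mm outside, 64 mm clear inside, rim 50 mm above the bench. It holds a firm flat cork filler whose top lies at an unknown level, anywhere from 7 to 28 mm above the bench, and does not give way. Origin at the centre of its underside.
- screw_pot: Bystander: small open steel screw pot, loose, 38 mm diameter, 26 mm tall. Origin at the centre of its underside.
- loupe: Bystander: small aluminium loupe with a dark glass top, standing on the bench, loose, 38 mm diameter, 30 mm tall. Origin at the centre of its underside.
Things that resemble listed ones, but are neither listed nor needed, are in the scene too. What is shaped like the part that bears knob_mid but purple is not meant.

How it is judged:
By the outcome, as a careful person would: the job done as asked, in the order asked, and still so for the second after the job is handed in, with the robot touching nothing.
It also fails if it takes over 115 s, if anything falls off the work surface, if the arm or the gripper's body presses on something with over 40 N, if the wrist force passes 120 N, or if a joint passes its speed limit or range.

## Working session

There is one attempt and no reset: what is moved stays moved. The work goes in short steps, Python scripts to look and compute and a tool call to move; the robot and the scene stay as the last step left them, time stands still between calls to the robot, and variables do not carry over. Pictures are saved under pics/ and viewed, and the job is handed in when it is done.

Besides the shell and the picture viewer there is one more tool, called as name(argument=value, ...) on one line, values as JSON. send_rows: Moves the arm, as the interface text tells. Its arguments: {"type":"object","properties":{"commands":{"type":"array","items":{"type":"array"}}},"required":["commands"]}

```bash
ls; mkdir -p pics; cat > h.py <<'E'
import numpy as np, cv2
from plant import sensors, snapshot, order, ctrl
from scipy.spatial.transform import Rotation as R
E
python3 - <<'E'
from h import *
for n in ("scene","top"):
    s=snapshot(n); cv2.imwrite(f"pics/{n}0.png",s["color"]); np.savez(f"{n}0.npz",**s)
    print(n,s["mtx"],s["k1"],s["xyz"],s["attitude"])
print(sensors.get_obs(), ctrl.grasp_offset)
E
```

```text
pics
scene [[505.82470509   0.         271.16423196]
 [  0.         505.82470509 208.63214498]
 [  0.           0.           1.        ]] -0.10804654189789221 [0.98368396 0.394188   0.79300728] [-139.51988606   -0.47395352  131.46925095]
top [[533.52518001   0.         276.75554973]
 [  0.         533.52518001 205.61647657]
 [  0.           0.           1.        ]] -0.18164503924105962 [ 0.41243523 -0.00144277  1.28184378] [-1.74730733e+02  1.42424332e-01 -8.96252243e+01]
{'clock': 0.1, 'joint_pos': array([-5.71768168e+01,  2.05863406e+01,  6.39146515e-01, -1.63301308e-02,
       -7.01346008e+01, -1.65076068e+01]), 'qvel': array([ 0.0251482 , -0.03403106,  0.24793118,  0.05149905,  0.0019525 ,
        0.08439053]), 'tau': array([-3.03389599e-03, -5.84162772e+01,  2.93748629e+01,  7.01565385e+00,
        1.01312526e-02, -7.38019548e-05]), 'tool_pos': array([ 0.1894832 , -0.64741533,  0.22573291]), 'orientation': array([-1.79991476e+02, -8.27858824e-02,  1.06310010e+02]), 'force': array([ 0.37286565,  0.45764831, -0.50547119]), 'moment': array([0.02792528, 0.00443571, 0.02916445]), 'opening': 0.0877271981000243} 0.0188
```

View pics/scene0.png

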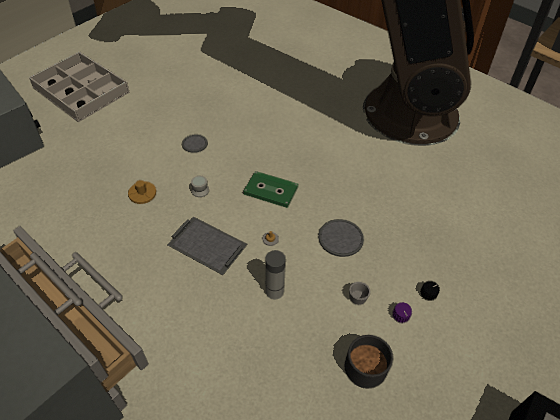

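View pics/top0.png

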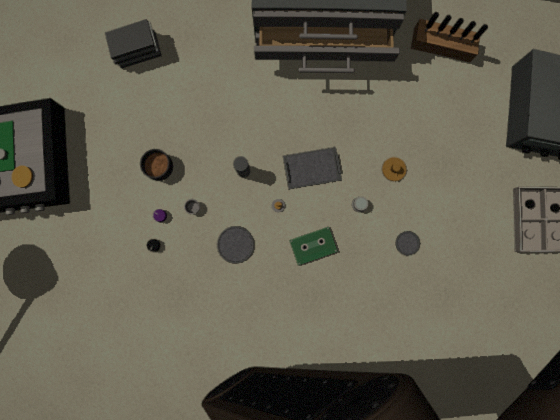

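The scene view shows the cassette (271,188), reel (142,191), black knob (430,290), purple knob (402,312), vial (275,275), canister (368,360), cradle (207,245), wide dish (341,237), small dish (195,143), pot (359,293), loupe (199,186) and a small brass thing (270,238). In the top view they are at cassette (315,246), reel (394,169), knob (153,245), purple (160,215), vial (242,167), canister (157,165), cradle (313,168), wide dish (236,244), small dish (408,243).

```bash
cat >> h.py <<'E'
def rot(s): return R.from_euler('xyz',s["attitude"],degrees=True).as_matrix()
def rays(s,uv):
    uv=np.asarray(uv,float).reshape(-1,1,2)
    n=cv2.undistortPoints(uv,s["mtx"],np.array([float(s["k1"]),0,0,0,0]))[:,0]
    return np.c_[n,np.ones(len(n))]@rot(s).T   # scaled so that t = z_map depth
def plane(s,uv,z):
    d=rays(s,uv); c=np.asarray(s["xyz"]); return c+d*((z-c[2])/d[:,2])[:,None]
def tri(s1,uv1,s2,uv2):
    d1=rays(s1,uv1)[0]; d2=rays(s2,uv2)[0]; c1,c2=np.asarray(s1["xyz"]),np.asarray(s2["xyz"])
    t=np.linalg.lstsq(np.c_[d1,-d2],c2-c1,rcond=None)[0]
    p,q=c1+t[0]*d1,c2+t[1]*d2
    return (p+q)/2,np.linalg.norm(p-q)
def zpt(s,uv):
    d=rays(s,uv); u=np.round(np.asarray(uv).reshape(-1,2)).astype(int)
    z=s["z_map"][u[:,1],u[:,0]]; return np.asarray(s["xyz"])+d*z[:,None]
def load(n): 
    z=np.load(n+".npz"); return {k:z[k] for k in z.files}
def proj(s,P):
    P=(np.atleast_2d(P)-s["xyz"])@rot(s)
    return cv2.projectPoints(P.reshape(-1,1,3),np.zeros(3),np.zeros(3),s["mtx"],np.array([float(s["k1"]),0,0,0,0]))[0][:,0]
E
python3 - <<'E'
from h import *
S,T=load("scene0"),load("top0")
cv2.imwrite("pics/tc.png",cv2.resize(T["color"][120:280,120:440],None,fx=2.5,fy=2.5,interpolation=cv2.INTER_CUBIC))
cv2.imwrite("pics/sc.png",cv2.resize(S["color"][120:400,110:460],None,fx=2.1,fy=2.1,interpolation=cv2.INTER_CUBIC))
for n,a,b in [("cass",(271,188),(315,246)),("reel",(142,183),(397,168)),("knob",(430,287),(153,244)),("vial",(275,256),(240,162)),("can",(368,355),(157,163)),("cradle",(207,245),(313,168)),("wide",(341,237),(236,244)),("small",(195,143),(408,243)),("pot",(359,290),(193,206)),("loupe",(199,181),(361,204)),("tiny",(270,236),(279,205))]:
    p,e=tri(S,a,T,b); print(n,p.round(3),e.round(4),zpt(S,a)[0].round(3),zpt(T,b)[0].round(3))
E
```

```text
cass [ 0.432 -0.088  0.003] 0.0047 [ 0.439 -0.079  0.014] [ 0.434 -0.089  0.014]
reel [ 0.619 -0.284  0.027] 0.0051 [ 0.62  -0.277  0.033] [ 0.621 -0.286  0.027]
knob [0.435 0.298 0.021] 0.0015 [0.434 0.298 0.021] [0.435 0.297 0.019]
vial [0.617 0.085 0.112] 0.0013 [0.613 0.082 0.105] [0.618 0.085 0.105]
can [0.626 0.289 0.042] 0.0031 [0.616 0.288 0.021] [0.631 0.294 0.016]
cradle [ 0.623 -0.085 -0.005] 0.0022 [0.984 0.394 0.793] [ 0.623 -0.085  0.002]
wide [0.437 0.101 0.   ] 0.0033 [0.438 0.104 0.004] [0.437 0.1   0.002]
small [ 0.441 -0.315 -0.   ] 0.0029 [ 0.443 -0.31   0.004] [ 0.441 -0.315  0.005]
pot [0.526 0.204 0.022] 0.0035 [0.514 0.201 0.004] [0.528 0.204 0.008]
loupe [ 0.533 -0.197  0.026] 0.0005 [ 0.534 -0.196  0.028] [ 0.533 -0.197  0.029]
tiny [ 0.531 -0.002  0.006] 0.0024 [0.534 0.002 0.012] [ 0.531 -0.003  0.011]
```

View pics/tc.png

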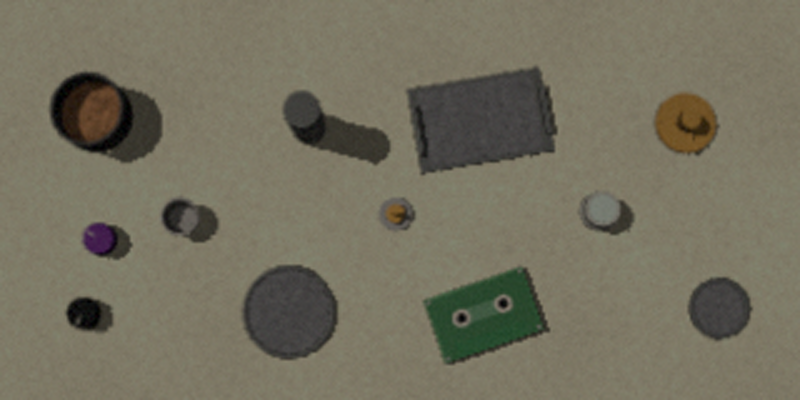

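View pics/sc.png

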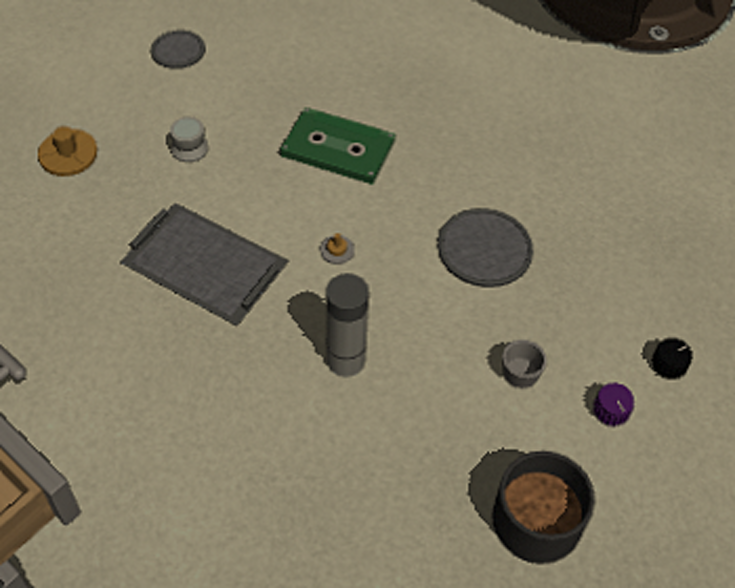

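Candidates: the black knob at top (153,245) / scene (430,290) fits; the purple at (160,215) is the named decoy. The cassette is the one on the bench at top (315,246), not the one in the black box at left (5,145). The reel is the large disc at (394,169), not the tiny one at (279,205) or the one in the box at (22,177). The crops above confirm this. Next I measure with masks.

```bash
cat > meas.py <<'E'
from h import *
def comp(mask,seed,rad=45):
    m=mask.astype(np.uint8)
    n,l,st,c=cv2.connectedComponentsWithStats(m)
    d=np.hypot(*(c[1:]-seed).T)+1e3*(st[1:,4]<25); k=1+d.argmin(); return (l==k).astype(np.uint8),st[k,4],c[k]
def hsv(s): return [x.astype(int) for x in cv2.split(cv2.cvtColor(s["color"],cv2.COLOR_BGR2HSV))]
def contour(m): 
    c=cv2.findContours(m,cv2.RETR_EXTERNAL,cv2.CHAIN_APPROX_NONE)[0]; return max(c,key=cv2.contourArea)
E
python3 - <<'E'
from meas import *
S,T=load("scene0"),load("top0")
for n,(a,b) in dict(cass=((271,188),(315,246)),reel=((150,195),(388,172)),knob=((430,287),(153,244)),vialcap=((275,259),(240,162)),vialbody=((275,280),(240,162)),can=((368,350),(157,163)),canrim=((350,346),(143,165)),cradle=((207,245),(313,168)),wide=((341,237),(236,244)),small=((195,143),(408,243)),bench=((300,120),(280,280)),shadow=((260,265),(260,177))).items():
    print(n,S["color"][a[1],a[0]],[int(x[a[1],a[0]]) for x in hsv(S)],T["color"][b[1],b[0]],[int(x[b[1],b[0]]) for x in hsv(T)])
E
```

```text
cass [65 93 67] [58, 77, 93] [57 82 57] [60, 78, 82]
reel [ 43  92 125] [18, 167, 125] [ 39  82 113] [17, 167, 113]
knob [10 10 10] [0, 0, 10] [22 19 19] [120, 35, 22]
vialcap [58 63 65] [21, 27, 65] [61 65 66] [24, 19, 66]
vialbody [74 85 88] [24, 41, 88] [61 65 66] [24, 19, 66]
can [35 58 83] [14, 147, 83] [40 62 94] [12, 146, 94]
canrim [42 46 47] [24, 27, 47] [12 14 13] [45, 36, 14]
cradle [68 71 73] [18, 17, 73] [66 67 68] [15, 8, 68]
wide [72 74 76] [15, 13, 76] [65 65 66] [0, 4, 66]
small [69 72 75] [15, 20, 75] [70 69 70] [150, 4, 70]
bench [114 137 146] [22, 56, 146] [ 97 116 123] [22, 54, 123]
shadow [48 59 63] [22, 61, 63] [44 52 55] [22, 51, 55]
```

```bash
cat >> meas.py <<'E'
def grey(s,sm=33,vlo=45,vhi=105):
    c=cv2.GaussianBlur(s["color"],(3,3),0); h,sa,v=[x.astype(int) for x in cv2.split(cv2.cvtColor(c,cv2.COLOR_BGR2HSV))]
    m=((sa<sm)&(v>vlo)&(v<vhi)).astype(np.uint8); return cv2.morphologyEx(m,cv2.MORPH_OPEN,np.ones((3,3),np.uint8))
def green(s): h,sa,v=hsv(s); return cv2.morphologyEx(((h>45)&(h<85)&(sa>60)).astype(np.uint8),cv2.MORPH_CLOSE,np.ones((9,9)))
def gold(s): h,sa,v=hsv(s); return cv2.morphologyEx(((h>8)&(h<26)&(sa>125)).astype(np.uint8),cv2.MORPH_CLOSE,np.ones((3,3)))
def dark(s,v0=38): return (hsv(s)[2]<v0)
def rectz(s,m,z):
    P=plane(s,contour(m)[:,0],z)[:,:2]; r=cv2.minAreaRect((P*1000).astype(np.float32)); 
    return r
def circ(s,m,z):
    P=plane(s,contour(m)[:,0],z)[:,:2]; e=cv2.fitEllipse((P*1000).astype(np.float32)); return e
def show(n,s,ms):
    o=s["color"].copy()
    for m in ms: cv2.drawContours(o,[contour(m)],-1,(0,0,255),1)
    cv2.imwrite(n,o)
E
python3 - <<'E'
from meas import *
S,T=load("scene0"),load("top0")
f=lambda e:[np.round(x,1) for x in e]
for n,s,sd in (("S",S,dict(cass=(271,188),reel=(142,191),cradle=(207,245),wide=(341,237),small=(195,143))),("T",T,dict(cass=(315,246),reel=(394,169),cradle=(313,168),wide=(236,244),small=(408,243)))):
    ms=[]
    m,a,c=comp(green(s),sd["cass"]);ms.append(m);print(n,"cass",a,c.round(1),f(rectz(s,m,.012)))
    m,a,c=comp(gold(s),sd["reel"]);ms.append(m);print(n,"reel",a,c.round(1),f(circ(s,m,.007)))
    m,a,c=comp(grey(s),sd["cradle"]);ms.append(m);print(n,"cradle",a,c.round(1),f(rectz(s,m,.003)))
    m,a,c=comp(grey(s),sd["wide"]);ms.append(m);print(n,"wide",a,c.round(1),f(circ(s,m,.005)))
    m,a,c=comp(grey(s),sd["small"]);ms.append(m);print(n,"small",a,c.round(1),f(circ(s,m,.005)))
    show(f"pics/m{n}.png",s,ms)
E
```

```text
S cass 1202 [270.5 188.8] [array([439. , -80.9]), array([ 72.2, 101.5]), np.float64(19.6)]
S reel 500 [141.6 192.1] [array([ 624.4, -280. ]), array([56.7, 64.3]), np.float64(152.4)]
S cradle 2166 [207.4 245. ] [array([625.5, -80.3]), array([ 80.6, 128.6]), np.float64(10.5)]
S wide 1220 [340.6 237.6] [array([439.5, 103.8]), array([84.2, 85.5]), np.float64(126.5)]
S small 304 [194.2 142.9] [array([ 444.2, -311.4]), array([52.7, 53.4]), np.float64(9.5)]
T cass 1125 [313.1 245.6] [array([434.7, -84.8]), array([63.9, 99.9]), np.float64(19.3)]
T reel 438 [393.9 168.9] [array([ 621.7, -282.4]), array([55.7, 56.8]), np.float64(4.2)]
T cradle 1694 [313.2 167.4] [array([623.8, -83.1]), array([ 81.2, 131.8]), np.float64(10.2)]
T wide 1031 [235.3 244.3] [array([436.6, 101.1]), array([84.5, 84.8]), np.float64(145.8)]
T small 427 [407.4 242.9] [array([ 441.7, -313.7]), array([53.7, 56.1]), np.float64(173.5)]
```

```bash
python3 - <<'E'
import cv2
a=cv2.imread("pics/mT.png")[140:270,215:435];b=cv2.imread("pics/mS.png")[120:280,115:375]
a=cv2.resize(a,None,fx=2.2,fy=2.2);b=cv2.resize(b,(a.shape[1],int(160*a.shape[1]/260)))
cv2.imwrite("pics/mm.png",cv2.vconcat([a,b]))
E
```

```text
(no output)
```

View pics/mm.png

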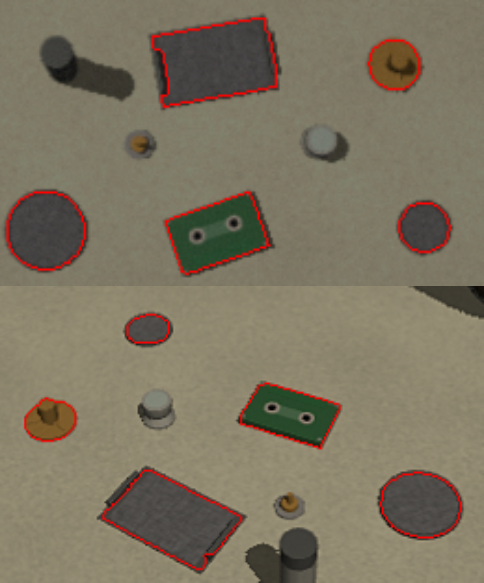

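```bash
python3 - <<'E'
from meas import *
S,T=load("scene0"),load("top0")
f=lambda e:[np.round(x,1) for x in e]
sd={"S":dict(knob=(430,290),purple=(402,312),can=(368,360)),"T":dict(knob=(153,245),can=(157,165))}
for n,s in (("S",S),("T",T)):
    m,a,c=comp(dark(s,40),sd[n]["knob"]);print(n,"knob",a,c.round(1),cv2.boundingRect(contour(m)),f(circ(s,m,.011)),f(circ(s,m,.022)))
    m2=m
    print()
# enlarged crops
def crop(s,c,r,k): return cv2.resize(s["color"][c[1]-r:c[1]+r,c[0]-r:c[0]+r],(k,k),interpolation=cv2.INTER_NEAREST)
row=lambda L:cv2.hconcat(L)
im=cv2.vconcat([row([crop(S,(430,290),15,260),crop(S,(275,275),30,260),crop(S,(368,360),30,260)]),row([crop(T,(153,245),15,260),crop(T,(242,167),20,260),crop(T,(157,165),20,260)])])
cv2.imwrite("pics/crops.png",im)
# z-map based check of top faces: points by height band in the top view
for nm,c,r,lo,hi in (("knob",(153,245),10,.016,.03),("vial",(241,164),14,.095,.115),("can",(157,165),22,.043,.06),("cork",(157,165),22,.005,.035),("cass",(315,246),30,.008,.02),("reelhub",(396,168),10,.02,.04)):
    u=np.mgrid[c[0]-r:c[0]+r+1,c[1]-r:c[1]+r+1].reshape(2,-1).T
    P=zpt(T,u); k=(P[:,2]>lo)&(P[:,2]<hi); P=P[k]; print(nm,k.sum(),np.median(P,0).round(4),P[:,:2].min(0).round(4),P[:,:2].max(0).round(4))
E
```

```text
S knob 268 [429.2 290.5] (420, 281, 19, 19) [array([434.3, 299.5]), array([30.4, 40.1]), np.float64(100.0)] [array([442.1, 300.8]), array([29.9, 39.5]), np.float64(100.0)]

T knob 120 [153.6 244.9] (147, 239, 14, 13) [array([433. , 297.6]), array([25.6, 31.5]), np.float64(164.5)] [array([432.8, 295. ]), array([25.3, 31.2]), np.float64(164.5)]

knob 123 [0.4323 0.2982 0.0222] [0.4181 0.2845] [0.447  0.3121]
vial 191 [0.6153 0.0851 0.1049] [0.5991 0.0692] [0.6323 0.1012]
can 185 [0.6255 0.2946 0.0492] [0.5912 0.2575] [0.6594 0.3282]
cork 585 [0.6257 0.2947 0.0201] [0.5738 0.2471] [0.6805 0.3467]
cass 1062 [ 0.4338 -0.0843  0.0122] [ 0.3622 -0.1416] [ 0.486  -0.0224]
reelhub 54 [ 0.6223 -0.2823  0.0303] [ 0.6134 -0.293 ] [ 0.6302 -0.2729]
```

View pics/crops.png

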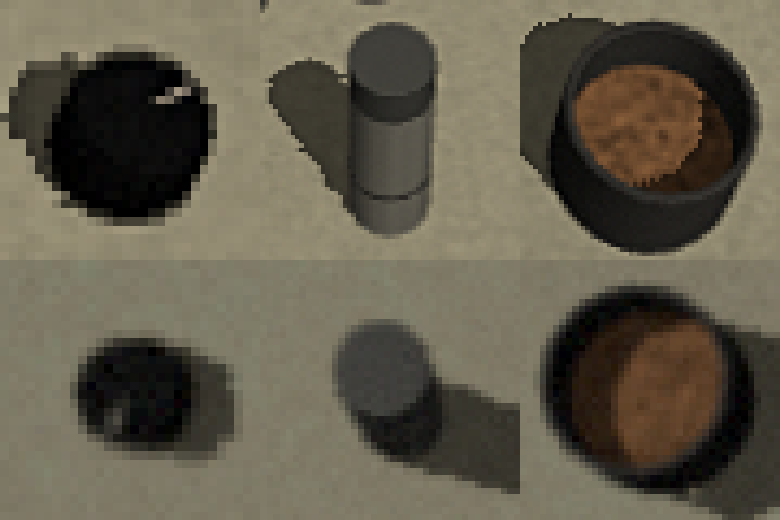

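```bash
python3 - <<'E'
from meas import *
S,T=load("scene0"),load("top0")
print("vial S",plane(S,(275.5,258.4),.105),"T",plane(T,(222+382/6.5-65*0-40+20.5-.0,147+368/6.5-40+.0),.105))
tv=(222+(382-260)/6.5-.5,147+(368-260)/6.5-.5); sv=(275.0,257.9)
print("vial T",tv,plane(T,tv,.105),"tri",tri(S,sv,T,tv))
tc=(137+(650-520)/6.5-.5,145+(390-260)/6.5-.5); sc=(370.5,356)
print("can",plane(S,sc,.05),tc,plane(T,tc,.05),tri(S,sc,T,tc))
# cassette hubs
for n,s,c in (("S",S,(271,188)),("T",T,(315,246))):
    h,sa,v=hsv(s); g,_,_=comp(green(s),c)
    w=((sa<50)&(v>95)).astype(np.uint8)*g; k,l,st,ce=cv2.connectedComponentsWithStats(cv2.morphologyEx(w,cv2.MORPH_CLOSE,np.ones((5,5)))); print(n,st[1:,4],ce[1:].round(1).tolist())
E
```

```text
vial S [[0.6160918  0.08647331 0.105     ]] T [[0.61497528 0.03741108 0.105     ]]
vial T (240.26923076923077, 163.1153846153846) [[0.61588846 0.08441586 0.105     ]] tri (array([0.61578906, 0.08470514, 0.10448305]), np.float64(0.0006283970338164551))
can [[0.62797178 0.29570424 0.05      ]] (156.5, 164.5) [[0.62174195 0.28699807 0.05      ]] (array([0.6229197 , 0.29206605, 0.03689332]), np.float64(0.004480806184409527))
S [ 7  1 27  2] [[257.7, 185.1], [264.0, 184.0], [278.7, 190.6], [286.5, 202.0]]
T [42 42] [[320.6, 241.1], [304.2, 246.7]]
```

```bash
python3 - <<'E'
from meas import *
S,T=load("scene0"),load("top0")
for s in (S,T):
  for nm,c,r,lo,hi in (("knob",(430,290) if s is S else (153,245),12,.0205,.03),("vial",(275,260)if s is S else(241,164),16,.1025,.115),("can",(368,358)if s is S else(157,165),28,.0475,.06),("cork",(368,358)if s is S else(157,165),14,.005,.035)):
    u=np.mgrid[c[0]-r:c[0]+r+1,c[1]-r:c[1]+r+1].reshape(2,-1).T
    P=zpt(s,u); k=(P[:,2]>lo)&(P[:,2]<hi); P=P[k]; 
    hull=cv2.convexHull((P[:,:2]*1000).astype(np.float32)); e=cv2.fitEllipse(hull)
    print(nm,k.sum(),np.median(P,0).round(4),P[:,:2].min(0).round(4),P[:,:2].max(0).round(4),np.round(e[0],1),np.round(e[1],1))
# hubs triangulated
print(tri(S,(278.7,190.6),T,(304.2,246.7)), plane(S,(278.7,190.6),.012),plane(T,(304.2,246.7),.012))
E
```

```text
knob 148 [0.4349 0.3    0.0221] [0.4203 0.2859] [0.4488 0.3144] [434.4 300.1] [28.  28.5]
vial 287 [0.6165 0.0866 0.1054] [0.5997 0.069 ] [0.6335 0.1032] [616.2  86. ] [33.5 35. ]
can 341 [0.6288 0.2965 0.0495] [0.5912 0.2596] [0.6629 0.3301] [626.7 294.7] [71.  71.7]
cork 796 [0.6191 0.2911 0.0205] [0.5928 0.2629] [0.6461 0.3208] [619.6 291.3] [51.5 55.4]
knob 95 [0.4323 0.299  0.0228] [0.4182 0.2845] [0.4468 0.311 ] [432.2 297.7] [28.2 29.1]
vial 156 [0.6161 0.0849 0.1054] [0.5998 0.0692] [0.6323 0.1007] [615.6  85.2] [32.5 34. ]
can 131 [0.6255 0.2914 0.0502] [0.5912 0.2586] [0.6594 0.3272] [625.3 293.2] [69.3 69.8]
cork 556 [0.6261 0.2952 0.0204] [0.5905 0.257 ] [0.6574 0.3273] [622.  294.1] [66.6 82.4]
(array([ 0.43196952, -0.06351435,  0.01182252]), np.float64(0.00029085681095598166)) [[ 0.43217666 -0.06353095  0.012     ]] [[ 0.43187994 -0.06338885  0.012     ]]
```

Both views agree to about 2.5 mm and the heights match the text: hub 11.8 mm, vial 105, rim 50, cork about 20. I start moving toward the cassette, with a target of (0.4355, -0.084) and yaw 199.3.

send_rows(commands=[[0,[0.08,0.18,0],[0,0,0.0235]],[0,[0.08,0.18,0],[0,0,0.0235]],[0,[0.08,0.18,0],[0,0,0.0235]],[0,[0.08,0.18,0],[0,0,0.0235]]])

```text
clock: 0.5
tool_pos: [0.2675, -0.4659, 0.2204]
orientation: [-179.9, -0.5, 140.6]
force: [1.3, -0.1, 0.2]
opening: 0.0874
```

send_rows(commands=[[0,[0.075,0.17,0],[0,0,0.018]],[0,[0.075,0.17,0],[0,0,0.018]],[0,[0.075,0.17,0],[0,0,0.018]],[0,[0.075,0.17,0],[0,0,0.018]],[0,[0.075,0.17,0],[0,0,0.018]],[0,[0.075,0.17,0],[0,0,0.018]],[0,[0.075,0.17,0],[0,0,0.018]],[0,[0.075,0.17,0],[0,0,0.018]],[0,[0.075,0.17,0],[0,0,0.018]],[0,[0,0,-0.15],[0,0,0]],[0,[0,0,-0.15],[0,0,0]]])

```text
clock: 1.6
tool_pos: [0.4432, -0.0599, 0.1477]
orientation: [-179.9, 0.3, -157.8]
force: [0.9, -0.5, -0.3]
opening: 0.0876
```

send_rows(commands=[[0,[-0.03,-0.09,-0.1],[0,0,-0.008]],[0,[0,0,-0.12],[0,0,0]],[0,[0,0,-0.12],[0,0,0]],[0,[0,0,0],[0,0,0]]])

```text
clock: 2.0
tool_pos: [0.432, -0.0821, 0.056]
orientation: [-179.9, -0.1, -160.6]
force: [0.7, 0.0, -0.9]
opening: 0.0878
```

```bash
python3 - <<'E'
from meas import *
o=sensors.get_obs(); print(o["tool_pos"],o["orientation"],o["force"])
S=snapshot("scene"); T=snapshot("top")
cv2.imwrite("pics/c1.png",cv2.hconcat([cv2.resize(T["color"][190:300,230:390],None,fx=2.4,fy=2.4),cv2.resize(S["color"][110:250,200:360],None,fx=2.4,fy=2.4)[:264]]))
E
```

```text
[ 0.43204084 -0.08213994  0.05597471] [-1.79937869e+02 -1.19433472e-01 -1.60638587e+02] [ 0.69882492  0.00548737 -0.91205066]
```

View pics/c1.png

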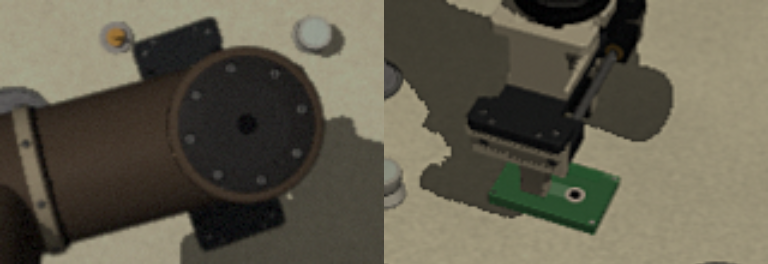

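The gripper sits over the cassette's middle, with the jaws across its width. I lower it.

send_rows(commands=[[0,[0.014,-0.008,-0.06],[0,0,0]],[0,[0,0,-0.06],[0,0,0]],[0,[0,0,-0.04],[0,0,0]],[0,[0,0,-0.02],[0,0,0]],[0,[0,0,0],[0,0,0]]])

```text
clock: 2.6
tool_pos: [0.4452, -0.0823, 0.0206]
orientation: [-179.7, 1.0, -160.4]
force: [-0.1, 0.5, 0.5]
opening: 0.0877
```

send_rows(commands=[[0,[-0.03,-0.006,0],[0,-0.0028,0]],[0,[0,0,0],[0,0,0]],[0,[0,0,0],[0,0,0]]])

```text
clock: 2.9
tool_pos: [0.4397, -0.0833, 0.0228]
orientation: [-179.3, 2.1, -160.3]
force: [0.3, -0.1, 0.6]
opening: 0.0877
```

```bash
python3 - <<'E'
from h import *
o=sensors.get_obs(); print(o)
E
```

```text
{'clock': 2.9, 'joint_pos': array([ 15.11166528,  12.56662437, -44.07101238,   0.96701973,
       -31.21084962,   3.71010439]), 'qvel': array([-0.01349063, -0.95891699, -0.62893311, -0.2943977 , -0.52485583,
       -0.12166785]), 'tau': array([-1.03286107e-01, -3.53053665e+01,  1.67642766e+01,  3.97576913e+00,
        1.50922872e-01, -2.27438193e-02]), 'tool_pos': array([ 0.43969048, -0.08333271,  0.02280581]), 'orientation': array([-179.32993567,    2.10873603, -160.34824286]), 'force': array([ 0.30443151, -0.12483815,  0.56065049]), 'moment': array([ 0.04160824,  0.18751205, -0.02312841]), 'opening': 0.0877218932599503}
```

```bash
cat > go.py <<'E'
import sys
from h import *
x,y,z,yaw=map(float,sys.argv[1:5]); o=sensors.get_obs()
p=(np.array([x,y,z])-o["tool_pos"])/.25
r=(R.from_euler('xyz',[180,0,yaw],degrees=True)*R.from_euler('xyz',o["orientation"],degrees=True).inv()).as_rotvec()/(2*np.pi)
print("shift units",p.round(4),"turn units",r.round(4),"F",o["force"].round(1),"qd",o["qvel"].round(1),"j",o["joint_pos"].round(0))
E
python3 go.py .4355 -.084 .004 199.3
```

```text
shift units [-0.0168 -0.0027 -0.0752] turn units [-0.0002  0.0061 -0.0009] F [ 0.3 -0.1  0.6] qd [-0.  -1.  -0.6 -0.3 -0.5 -0.1] j [ 15.  13. -44.   1. -31.   4.]
```

send_rows(commands=[[0,[-0.017,-0.003,-0.03],[0,0.006,-0.001]],[0,[0,0,-0.02],[0,0,0]],[0,[0,0,0],[0,0,0]]])

```text
clock: 3.2
tool_pos: [0.4376, -0.0836, 0.0115]
orientation: [180.0, 0.2, -160.7]
force: [-0.3, -0.4, -0.5]
opening: 0.0874
```

```bash
python3 go.py .4355 -.084 .004 199.3
```

```text
shift units [-0.0082 -0.0017 -0.0299] turn units [-0.0003  0.0006 -0.    ] F [-0.3 -0.4 -0.5] qd [-0.1 -0.1  1.4  0.2 -1.3  0.2] j [ 15.  15. -43.  -0. -32.   5.]
```

send_rows(commands=[[0,[-0.008,-0.002,-0.015],[0,0,0]],[0,[0,0,-0.015],[0,0,0]],[0.2,[0,0,0],[0,0,0]]])

```text
clock: 3.5
tool_pos: [0.4357, -0.0841, 0.0036]
orientation: [180.0, 0.3, -160.7]
force: [-0.1, -0.0, 0.2]
opening: 0.0841
```

```bash
python3 go.py .4355 -.084 .004 199.3
```

```text
shift units [-0.0008  0.0004  0.0015] turn units [-0.0003  0.0008 -0.0001] F [-0.1 -0.   0.2] qd [ 0.  -0.4 -0.1  0.2 -0.1 -0. ] j [ 15.  15. -44.  -0. -31.   5.]
```

send_rows(commands=[[0.4,[0,0,0.002],[0,0,0]],[1,[0,0,0],[0,0,0]],[1,[0,0,0],[0,0,0]],[1,[0,0,0],[0,0,0]]])

```text
clock: 3.9
tool_pos: [0.4356, -0.0841, 0.0043]
orientation: [180.0, 0.3, -160.7]
force: [-0.8, 0.4, -0.5]
opening: 0.0636
```

send_rows(commands=[[1,[0,0,0.03],[0,0,0]],[1,[0,0,0.1],[0,0,0]],[1,[0,0,0.1],[0,0,0]],[1,[0,0,0.03],[0,0,0]],[1,[0,0,0],[0,0,0]]])

```text
clock: 4.4
tool_pos: [0.4347, -0.0843, 0.0727]
orientation: [180.0, 0.2, -160.7]
force: [0.1, 0.4, -0.8]
opening: 0.0633
```

```bash
python3 go.py .6245 -.0818 .06 190.3
```

```text
shift units [ 0.7591  0.0101 -0.0508] turn units [-0.0002  0.0006 -0.0251] F [ 0.1  0.4 -0.8] qd [-0.1 -0.7  0.1 -0.1 -0.  -0. ] j [ 15.   8. -40.  -0. -42.   5.]
```

send_rows(commands=[[1,[0.06,0,0],[0,0,-0.004]],[1,[0.13,0.002,0],[0,0,-0.004]],[1,[0.13,0.002,0],[0,0,-0.004]],[1,[0.13,0.002,0],[0,0,-0.004]],[1,[0.13,0.002,0],[0,0,-0.004]],[1,[0.12,0.002,0],[0,0,-0.004]],[1,[0.04,0,0],[0,0,0]],[1,[0,0,0],[0,0,0]]])

```text
clock: 5.2
tool_pos: [0.6215, -0.0824, 0.0649]
orientation: [179.9, -0.2, -169.7]
force: [-0.6, 0.6, -1.3]
opening: 0.0635
```

```bash
python3 go.py .6245 -.0818 .04 190.3
```

```text
shift units [ 0.0119  0.0022 -0.0998] turn units [-0.0002 -0.0007  0.0001] F [-0.6  0.6 -1.3] qd [-0.1  1.1 -0.7 -0.3  0.5 -0.4] j [ 10.  24. -16.  -0. -49.   0.]
```

send_rows(commands=[[1,[0.012,0.002,-0.06],[0,-0.0007,0]],[1,[0,0,-0.06],[0,0,0]],[1,[0,0,-0.04],[0,0,0]],[1,[0,0,0],[0,0,0]]])

```text
clock: 5.6
tool_pos: [0.6195, -0.082, 0.0214]
orientation: [179.9, -0.2, -169.7]
force: [-0.2, -0.0, -0.4]
opening: 0.0633
```

```bash
python3 go.py .6245 -.0818 .0085 190.3;python3 - <<'E'
from meas import *
S=snapshot("scene"); T=snapshot("top")
cv2.imwrite("pics/c2.png",cv2.hconcat([cv2.resize(T["color"][110:220,230:390],None,fx=2.4,fy=2.4),cv2.resize(S["color"][180:290,130:290],None,fx=2.4,fy=2.4)]))
E
```

```text
shift units [ 0.0201  0.0008 -0.0515] turn units [-0.0003 -0.0007  0.0001] F [-0.2 -0.  -0.4] qd [-0.  -1.1 -0.4  0.3 -0.4 -0. ] j [ 10.  27. -19.  -0. -44.   0.]
```

View pics/c2.png

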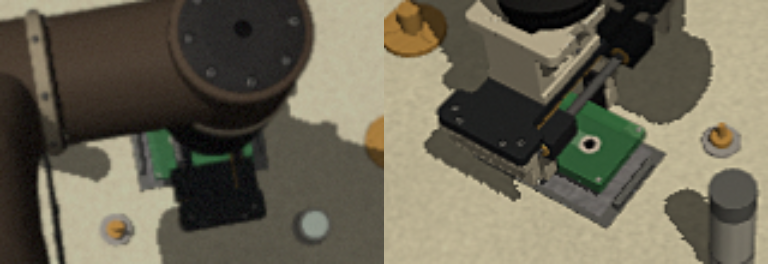

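send_rows(commands=[[1,[0.02,0,-0.015],[0,-0.0007,0]],[1,[0,0,-0.012],[0,0,0]],[1,[0,0,0],[0,0,0]]])

```text
clock: 6.0
tool_pos: [0.6273, -0.0818, 0.0179]
orientation: [179.9, 0.4, -169.7]
force: [0.1, 0.2, 0.4]
opening: 0.0636
```

```bash
python3 go.py .6245 -.0818 .0075 190.3
```

```text
shift units [-0.0111 -0.0002 -0.0416] turn units [-0.0003  0.001  -0.    ] F [0.1 0.2 0.4] qd [ 0.  -0.4  0.6  0.2 -0.   0.1] j [ 10.  28. -18.  -0. -43.   0.]
```

send_rows(commands=[[1,[-0.01,0,-0.012],[0,0.001,0]],[1,[0,0,-0.012],[0,0,0]],[1,[0,0,-0.008],[0,0,0]],[1,[0,0,0],[0,0,0]]])

```text
clock: 6.4
tool_pos: [0.6248, -0.0817, 0.0097]
orientation: [179.9, 0.0, -169.7]
force: [-0.1, -0.9, 0.6]
opening: 0.0637
```

```bash
python3 go.py .6245 -.0818 .0075 190.3
```

```text
shift units [-0.0014 -0.0002 -0.009 ] turn units [-0.0004 -0.     -0.    ] F [-0.1 -0.9  0.6] qd [ 0.   0.   0.1  0.1  0.  -0.1] j [ 10.  28. -19.  -0. -43.   0.]
```

send_rows(commands=[[1,[0,0,-0.006],[0,0,0]],[1,[0,0,-0.004],[0,0,0]]])

```text
clock: 6.6
tool_pos: [0.6249, -0.0818, 0.0073]
orientation: [179.9, 0.0, -169.7]
force: [-5.0, 1.9, 10.8]
opening: 0.0633
```

Contact felt at 10.8 N, at the expected height, so I open.

send_rows(commands=[[0.2,[0,0,0.002],[0,0,0]],[0,[0,0,0],[0,0,0]],[0,[0,0,0],[0,0,0]],[0,[0,0,0],[0,0,0]]])

```text
clock: 7.0
tool_pos: [0.6252, -0.0817, 0.0081]
orientation: [179.9, 0.1, -169.7]
force: [-0.1, -0.7, 0.3]
opening: 0.0858
```

send_rows(commands=[[0,[0,0,0.05],[0,0,0]],[0,[0,0,0.1],[0,0,0]],[0,[0,0,0.12],[0,0,0]],[0,[0,0,0.12],[0,0,0]],[0,[0,-0.1,0],[0,0,0]],[0,[0,-0.15,0],[0,0,0]],[0,[0,-0.15,0],[0,0,0]],[0,[0,-0.15,0],[0,0,0]],[0,[0,-0.13,0],[0,0,0]],[0,[0,-0.04,0],[0,0,0]],[0,[0,0,0],[0,0,0]]])

```text
clock: 8.1
tool_pos: [0.6262, -0.2679, 0.1212]
orientation: [-179.9, 0.5, -169.4]
force: [0.6, -0.2, -0.1]
opening: 0.0877
```

```bash
python3 go.py .623 -.2815 .05 190;python3 - <<'E'
from meas import *
S=snapshot("scene"); T=snapshot("top")
cv2.imwrite("pics/c3.png",cv2.hconcat([cv2.resize(T["color"][110:220,230:390],None,fx=2.4,fy=2.4),cv2.resize(S["color"][160:270,120:280],None,fx=2.4,fy=2.4)]))
E
```

```text
shift units [-0.0129 -0.0545 -0.2849] turn units [ 0.      0.0015 -0.0016] F [ 0.6 -0.2 -0.1] qd [-0.4 -0.4  0.2 -0.1 -0.4 -0.2] j [ -7.  25.  -7.  -0. -58.  17.]
```

View pics/c3.png

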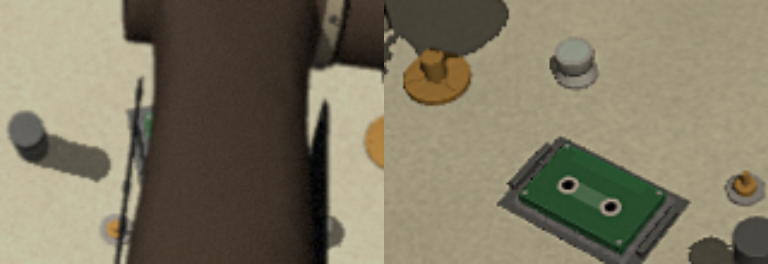

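The cassette lies square between the end stops. Next, the reel.

send_rows(commands=[[0,[-0.013,-0.054,-0.06],[0,0.0015,-0.0016]],[0,[0,0,-0.1],[0,0,0]],[0,[0,0,-0.1],[0,0,0]],[0,[0,0,-0.02],[0,0,0]],[0,[0,0,0],[0,0,0]]])

```text
clock: 8.7
tool_pos: [0.6234, -0.2757, 0.0488]
orientation: [180.0, -0.0, -169.6]
force: [0.9, 0.7, 0.2]
opening: 0.0877
```

```bash
python3 go.py .623 -.2815 .012 190;python3 - <<'E'
from meas import *
S=snapshot("scene"); T=snapshot("top")
cv2.imwrite("pics/c4.png",cv2.hconcat([cv2.resize(T["color"][110:220,310:470],None,fx=2.4,fy=2.4),cv2.resize(S["color"][140:250,70:230],None,fx=2.4,fy=2.4)]))
E
```

```text
shift units [-0.0018 -0.023  -0.1474] turn units [-0.     -0.0001 -0.001 ] F [0.9 0.7 0.2] qd [ 0.5  0.7 -0.7 -0.2 -0.1 -0.1] j [ -8.  30. -10.  -0. -50.  18.]
```

View pics/c4.png

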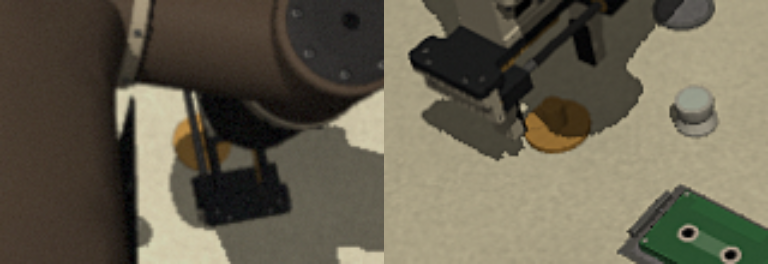

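send_rows(commands=[[0,[-0.002,-0.023,-0.04],[0,0,-0.001]],[0,[0,0,-0.04],[0,0,0]],[0,[0,0,-0.03],[0,0,0]],[0,[0,0,-0.01],[0,0,0]],[0,[0,0,0],[0,0,0]]])

```text
clock: 9.3
tool_pos: [0.6252, -0.2824, 0.0204]
orientation: [-179.9, 0.3, -170.0]
force: [-0.1, -0.0, 0.7]
opening: 0.0878
```

```bash
python3 go.py .623 -.2815 .012 190
```

```text
shift units [-0.0088  0.0037 -0.0336] turn units [0.0002 0.0009 0.    ] F [-0.1 -0.   0.7] qd [-0.1  0.3 -0.  -0.  -0.   0. ] j [ -8.  32. -11.   0. -47.  18.]
```

send_rows(commands=[[0,[-0.008,0.003,-0.016],[0,0.0009,0]],[0,[0,0,-0.016],[0,0,0]],[0,[0,0,0],[0,0,0]]])

```text
clock: 9.6
tool_pos: [0.6232, -0.2817, 0.012]
orientation: [-179.9, -0.0, -170.0]
force: [0.5, 0.1, -0.4]
opening: 0.0878
```

```bash
python3 go.py .623 -.2815 .012 190
```

```text
shift units [-0.0007  0.0008 -0.0002] turn units [ 0.0002 -0.      0.    ] F [ 0.5  0.1 -0.4] qd [-0.  -0.3  0.2  0.2 -0.3  0. ] j [ -8.  32. -11.   0. -47.  18.]
```

send_rows(commands=[[0.4,[0,0,0],[0,0,0]],[0.6,[0,0,0],[0,0,0]],[0.7,[0,0,0],[0,0,0]],[0.8,[0,0,0],[0,0,0]],[1,[0,0,0],[0,0,0]],[1,[0,0,0],[0,0,0]],[1,[0,0,0],[0,0,0]]])

```text
clock: 10.3
tool_pos: [0.6238, -0.2817, 0.0129]
orientation: [-179.9, 0.0, -170.0]
force: [-0.1, 0.5, -0.3]
opening: 0.0371
```

send_rows(commands=[[1,[0,0,0],[0,0,0]],[1,[0,0,0],[0,0,0]],[1,[0,0,0],[0,0,0]],[1,[0,0,0],[0,0,0]]])

```text
clock: 10.7
tool_pos: [0.6237, -0.2818, 0.0129]
orientation: [-179.9, 0.0, -170.0]
force: [0.6, 0.3, -0.8]
opening: 0.0192
```

send_rows(commands=[[1,[0,0,0.03],[0,0,0]],[1,[0,0,0.1],[0,0,0]],[1,[0,0,0.1],[0,0,0]],[1,[0,0,0.06],[0,0,0]],[1,[0,0,0],[0,0,0]]])

```text
clock: 11.2
tool_pos: [0.6223, -0.2814, 0.0879]
orientation: [-180.0, -0.1, -170.0]
force: [0.4, 0.2, -1.2]
opening: 0.0192
```

```bash
python3 go.py .438 .1025 .08 190
```

```text
shift units [-0.7373  1.5358 -0.0316] turn units [ 0.0001 -0.0003  0.    ] F [ 0.4  0.2 -1.2] qd [ 0.   0.4 -0.9 -0.5  0.7 -0. ] j [ -8.  27.  -8.   0. -55.  18.]
```

send_rows(commands=[[1,[-0.03,0.06,0],[0,0,0]],[1,[-0.06,0.12,0],[0,0,0]],[1,[-0.07,0.15,0],[0,0,0]],[1,[-0.07,0.15,0],[0,0,0]],[1,[-0.07,0.15,0],[0,0,0]],[1,[-0.07,0.15,0],[0,0,0]],[1,[-0.07,0.15,0],[0,0,0]],[1,[-0.07,0.15,0],[0,0,0]],[1,[-0.07,0.15,0],[0,0,0]],[1,[-0.06,0.12,0],[0,0,0]],[1,[-0.03,0.06,0],[0,0,0]],[1,[0,0,0],[0,0,0]]])

```text
clock: 12.4
tool_pos: [0.4355, 0.0834, 0.0787]
orientation: [180.0, -0.7, -170.2]
force: [0.1, -0.4, -0.4]
opening: 0.0188
```

```bash
python3 go.py .438 .1025 .05 190
```

```text
shift units [ 0.0099  0.0766 -0.1147] turn units [ 0.0002 -0.002   0.0005] F [ 0.1 -0.4 -0.4] qd [ 0.9 -0.2 -1.2 -0.   0.3  0.7] j [ 36.   8. -38.  -1. -44. -26.]
```

send_rows(commands=[[1,[0.01,0.05,0],[0,-0.002,0.0005]],[1,[0,0.026,-0.05],[0,0,0]],[1,[0,0,-0.06],[0,0,0]],[1,[0,0,0],[0,0,0]],[1,[0,0,0],[0,0,0]]])

```text
clock: 12.9
tool_pos: [0.4352, 0.1017, 0.049]
orientation: [-179.9, -0.1, -169.9]
force: [0.8, 0.2, 0.1]
opening: 0.0193
```

```bash
python3 go.py .438 .1025 .0165 190
```

```text
shift units [ 0.0112  0.0031 -0.1301] turn units [ 0.0004 -0.0003 -0.0003] F [0.8 0.2 0.1] qd [-0.2  0.7 -0.9 -0.4  0.4  0.1] j [ 39.  11. -40.   0. -39. -29.]
```

send_rows(commands=[[1,[0.011,0.003,-0.04],[0,0,0]],[1,[0,0,-0.04],[0,0,0]],[1,[0,0,-0.02],[0,0,0]],[1,[0,0,-0.01],[0,0,0]],[1,[0,0,0],[0,0,0]]])

```text
clock: 13.4
tool_pos: [0.4386, 0.1017, 0.0198]
orientation: [-179.9, -0.1, -170.0]
force: [0.2, -0.4, -1.2]
opening: 0.0193
```

```bash
python3 go.py .438 .1025 .0165 190;python3 - <<'E'
from meas import *
S=snapshot("scene"); T=snapshot("top")
cv2.imwrite("pics/c5.png",cv2.hconcat([cv2.resize(T["color"][190:300,160:320],None,fx=2.4,fy=2.4),cv2.resize(S["color"][180:290,260:420],None,fx=2.4,fy=2.4)]))
E
```

```text
shift units [-0.0022  0.0033 -0.0132] turn units [ 0.0004 -0.0002 -0.0001] F [ 0.2 -0.4 -1.2] qd [-0.2  0.2  0.1  0.1 -0.  -0. ] j [ 38.  14. -42.   0. -34. -28.]
```

View pics/c5.png

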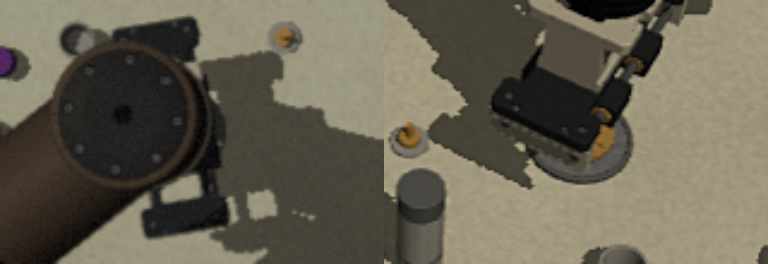

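send_rows(commands=[[1,[-0.002,0.003,-0.008],[0,0,0]],[1,[0,0,-0.006],[0,0,0]],[1,[0,0,-0.004],[0,0,0]]])

```text
clock: 13.8
tool_pos: [0.4388, 0.1032, 0.0162]
orientation: [-179.9, 0.1, -170.0]
force: [-0.8, -0.2, -1.6]
opening: 0.019
```

send_rows(commands=[[1,[-0.002,-0.002,-0.005],[0,0,0]],[1,[0,0,-0.004],[0,0,0]]])

```text
clock: 14.0
tool_pos: [0.4388, 0.1032, 0.0157]
orientation: [-179.9, 0.1, -169.9]
force: [-8.9, -1.2, 24.6]
opening: 0.0193
```

send_rows(commands=[[0.8,[0,0,0.003],[0,0,0]],[0.6,[0,0,0],[0,0,0]],[0.4,[0,0,0],[0,0,0]],[0.4,[0,0,0],[0,0,0]],[0.4,[0,0,0],[0,0,0]]])

```text
clock: 14.5
tool_pos: [0.4393, 0.1036, 0.017]
orientation: [-180.0, 0.2, -169.9]
force: [0.5, 0.4, -0.1]
opening: 0.0452
```

Next I go up, toward the knob, turning to yaw 270.

send_rows(commands=[[0.4,[0,0,0.06],[0,0,0]],[0.4,[0,0,0.12],[0,0,0]],[0.4,[0,0,0.12],[0,0,0]],[0.4,[0,0,0.08],[0,0,0.01]],[0.4,[0,0.08,0],[0,0,0.022]],[0.4,[0,0.1,0],[0,0,0.022]],[0.4,[0,0.1,0],[0,0,0.022]],[0.4,[0,0.1,0],[0,0,0.022]],[0.4,[0,0.1,0],[0,0,0.022]],[0.4,[0,0.1,0],[0,0,0.022]],[0.4,[0,0.1,0],[0,0,0.022]],[0.4,[0,0.05,0],[0,0,0.022]]])

```text
clock: 15.7
tool_pos: [0.4373, 0.2903, 0.1151]
orientation: [-179.8, 0.1, -100.6]
force: [-0.2, -0.2, -0.3]
opening: 0.0522
```

```bash
python3 go.py .4335 .299 .05 270;python3 - <<'E'
from meas import *
S=snapshot("scene"); T=snapshot("top")
cv2.imwrite("pics/c6.png",cv2.hconcat([cv2.resize(T["color"][190:300,160:320],None,fx=2.4,fy=2.4),cv2.resize(S["color"][180:290,260:420],None,fx=2.4,fy=2.4)]))
for s,c in((S,(342,237)),(T,(235,244))):
    m,a,ce=comp(gold(s),c);print(a,ce,circ(s,m,.010))
    m,a,ce=comp((grey(s)>0)|(gold(s)>0),c);print(a,ce,circ(s,m,.005))
E
```

```text
shift units [-0.0152  0.0346 -0.2604] turn units [-0.0003  0.0005  0.0294] F [-0.2 -0.2 -0.3] qd [ 8.5  6.1  7.6 -0.5 -2.3 73.9] j [ 55.  12. -27.   0. -50.  24.]
621 [340.53140097 236.25442834] ((440.9048156738281, 103.89018249511719), (58.010704040527344, 61.60721969604492), 127.80412292480469)
946 [338.17230444 238.84460888] ((445.8885803222656, 101.90510559082031), (71.78655242919922, 80.75715637207031), 156.35821533203125)
486 [234.94444444 243.59465021] ((438.2268981933594, 101.55180358886719), (56.3065185546875, 58.309906005859375), 6.454837799072266)
721 [236.01525659 241.03467406] ((444.7558288574219, 98.44944763183594), (67.12770080566406, 78.24933624267578), 176.892822265625)
```

View pics/c6.png

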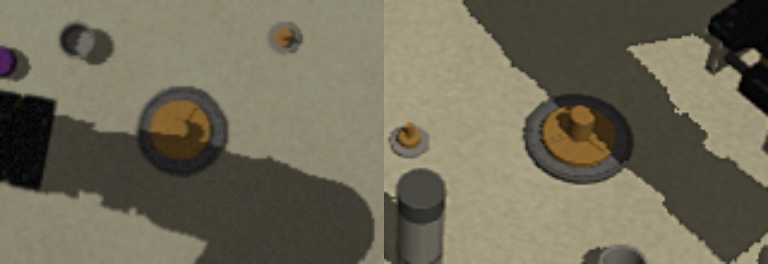

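The reel is about 1.5 mm off the dish centre in both views, which is good. On to the knob.

send_rows(commands=[[0.4,[-0.01,0.02,0],[0,0,0.015]],[0.4,[0,0,-0.06],[0,0,0]],[0.4,[0,0,-0.1],[0,0,0]],[0.4,[0,0,-0.04],[0,0,0]],[0.4,[0,0,0],[0,0,0]]])

```text
clock: 16.3
tool_pos: [0.4343, 0.2931, 0.0634]
orientation: [-179.9, 0.1, -95.9]
force: [0.4, -0.3, 1.1]
opening: 0.0521
```

```bash
python3 go.py .4335 .299 .006 270;python3 - <<'E'
from meas import *
S=snapshot("scene"); T=snapshot("top")
cv2.imwrite("pics/c7.png",cv2.hconcat([cv2.resize(T["color"][190:300,70:230],None,fx=2.4,fy=2.4),cv2.resize(S["color"][230:340,350:510],None,fx=2.4,fy=2.4)]))
E
```

```text
shift units [-0.0032  0.0235 -0.2298] turn units [-0.0002  0.0004  0.0163] F [ 0.4 -0.3  1.1] qd [-0.3 -0.3  0.   0.  -0.6 -1. ] j [ 56.  16. -30.   0. -43.  28.]
```

View pics/c7.png

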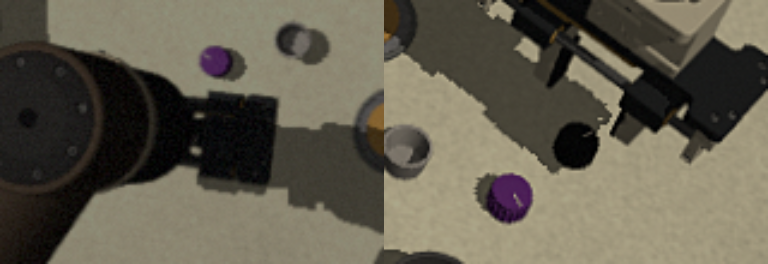

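send_rows(commands=[[0.4,[-0.003,0.023,-0.04],[0,0,0.016]],[0.4,[0,0,-0.06],[0,0,0]],[0.4,[0,0,-0.05],[0,0,0]],[0.4,[0,0,-0.02],[0,0,0]],[0.4,[0,0,0],[0,0,0]]])

```text
clock: 16.9
tool_pos: [0.4367, 0.3019, 0.0256]
orientation: [-179.5, 0.5, -90.0]
force: [0.4, 1.0, -0.1]
opening: 0.0525
```

```bash
python3 go.py .4335 .299 .006 270
```

```text
shift units [-0.0126 -0.0116 -0.0782] turn units [-0.0014  0.0014 -0.    ] F [ 0.4  1.  -0.1] qd [-0.1 -0.3  0.3  0.1 -0.4 -0.3] j [ 56.  20. -32.   0. -38.  34.]
```

send_rows(commands=[[0.4,[-0.012,-0.011,-0.02],[-0.0014,0.0014,0]],[0.4,[0,0,-0.03],[0,0,0]],[0.4,[0,0,-0.02],[0,0,0]],[0.4,[0,0,0],[0,0,0]]])

```text
clock: 17.3
tool_pos: [0.434, 0.2995, 0.008]
orientation: [-180.0, 0.0, -90.0]
force: [-0.9, -0.6, 0.2]
opening: 0.0526
```

```bash
python3 go.py .4335 .299 .006 270
```

```text
shift units [-0.0021 -0.0019 -0.0079] turn units [-0.0001  0.      0.0001] F [-0.9 -0.6  0.2] qd [ 0.  -0.1  0.2  0.1 -0.1 -0.1] j [ 56.  21. -33.  -0. -36.  34.]
```

send_rows(commands=[[0.5,[-0.002,-0.002,-0.007],[0,0,0]],[0.6,[0,0,0],[0,0,0]],[0.8,[0,0,0],[0,0,0]],[1,[0,0,0],[0,0,0]],[1,[0,0,0],[0,0,0]],[1,[0,0,0],[0,0,0]],[1,[0,0,0],[0,0,0]],[1,[0,0,0],[0,0,0]]])

```text
clock: 18.1
tool_pos: [0.4337, 0.2992, 0.0065]
orientation: [-180.0, 0.1, -90.0]
force: [-1.1, -0.6, -0.3]
opening: 0.029
```

send_rows(commands=[[1,[0,0,0.03],[0,0,0]],[1,[0,0,0.1],[0,0,0]],[1,[0,0,0.12],[0,0,0]],[1,[0,0,0.12],[0,0,0]],[1,[0,-0.08,0.05],[0,0,0]],[1,[0,-0.14,0],[0,0,0]],[1,[0,-0.17,0],[0,0,0]],[1,[0,-0.17,0],[0,0,0]],[1,[0,-0.17,0],[0,0,0]],[1,[0,-0.17,0],[0,0,0]],[1,[0,-0.17,0],[0,0,0]],[1,[0,-0.17,0],[0,0,0]]])

```text
clock: 19.3
tool_pos: [0.4334, -0.0165, 0.1231]
orientation: [-179.5, 0.3, -89.4]
force: [1.0, -0.3, 0.0]
opening: 0.029
```

```bash
python3 go.py .443 -.3125 .1 270
```

```text
shift units [ 0.0384 -1.1839 -0.0925] turn units [-0.0008  0.0015 -0.0015] F [ 1.  -0.3  0. ] qd [-58.2  -1.3   0.3  -0.6  -0.6  58.7] j [ 24.   3. -37.  -0. -49.  67.]
```

send_rows(commands=[[1,[0.005,-0.17,0],[-0.0008,0.0015,-0.0015]],[1,[0.005,-0.17,0],[0,0,0]],[1,[0.005,-0.17,0],[0,0,0]],[1,[0.005,-0.17,0],[0,0,0]],[1,[0.005,-0.17,0],[0,0,0]],[1,[0.005,-0.12,0],[0,0,0]],[1,[0.005,-0.08,0],[0,0,0]],[1,[0,-0.03,0],[0,0,0]],[1,[0,0,-0.04],[0,0,0]],[1,[0,0,-0.06],[0,0,0]],[1,[0,0,0],[0,0,0]]])

```text
clock: 20.4
tool_pos: [0.4396, -0.3016, 0.1033]
orientation: [-179.5, 0.0, -90.3]
force: [-0.7, -0.0, -1.3]
opening: 0.029
```

```bash
python3 go.py .443 -.3125 .05 270
```

```text
shift units [ 0.0134 -0.0436 -0.213 ] turn units [-0.      0.0013  0.0008] F [-0.7 -0.  -1.3] qd [ 0.7 -1.8  1.   0.6 -1.2 -0.4] j [-13.  14. -27.  -0. -49. 103.]
```

send_rows(commands=[[1,[0.013,-0.043,-0.05],[0,0.0013,0.0008]],[1,[0,0,-0.1],[0,0,0]],[1,[0,0,-0.06],[0,0,0]],[1,[0,0,0],[0,0,0]]])

```text
clock: 20.8
tool_pos: [0.4441, -0.309, 0.051]
orientation: [-179.9, -0.0, -89.7]
force: [0.1, 0.7, -0.7]
opening: 0.0288
```

```bash
python3 go.py .443 -.3125 .011 270
```

```text
shift units [-0.0043 -0.014  -0.16  ] turn units [ 0.0001  0.0002 -0.0008] F [ 0.1  0.7 -0.7] qd [ 0.9 -1.3  0.7  0.3 -1.3 -0.2] j [-14.  18. -29.   0. -43. 104.]
```

send_rows(commands=[[1,[-0.004,-0.014,-0.04],[0,0,0]],[1,[0,0,-0.05],[0,0,0]],[1,[0,0,-0.04],[0,0,0]],[1,[0,0,-0.01],[0,0,0]],[1,[0,0,0],[0,0,0]]])

```text
clock: 21.3
tool_pos: [0.4445, -0.3116, 0.0155]
orientation: [-179.8, -0.1, -89.6]
force: [-1.5, -0.4, 0.1]
opening: 0.0292
```

```bash
python3 go.py .443 -.3125 .0095 270;python3 - <<'E'
from meas import *
S=snapshot("scene"); T=snapshot("top")
cv2.imwrite("pics/c8.png",cv2.hconcat([cv2.resize(T["color"][190:300,330:490],None,fx=2.4,fy=2.4),cv2.resize(S["color"][90:200,120:280],None,fx=2.4,fy=2.4)]))
E
```

```text
shift units [-0.0059 -0.0034 -0.0241] turn units [ 0.0002  0.0006 -0.0012] F [-1.5 -0.4  0.1] qd [ 0.   0.3 -0.2 -0.1 -0.   0. ] j [-14.  21. -30.   0. -38. 105.]
```

View pics/c8.png

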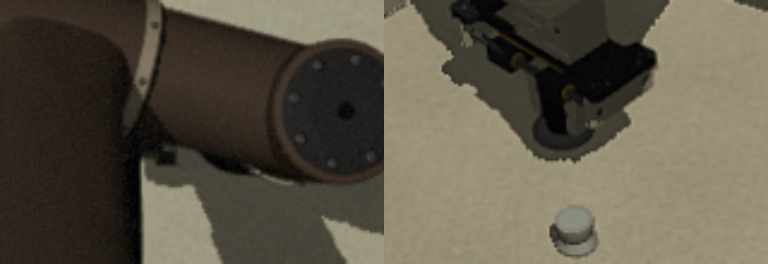

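send_rows(commands=[[1,[-0.006,-0.003,-0.01],[0,0.0006,0]],[1,[0,0,-0.008],[0,0,0]],[1,[0,0,-0.004],[0,0,0]]])

```text
clock: 21.7
tool_pos: [0.4438, -0.3129, 0.0112]
orientation: [-179.9, -0.1, -89.6]
force: [-0.4, -0.8, 0.1]
opening: 0.0293
```

send_rows(commands=[[1,[-0.002,0,-0.005],[0,0,0]],[1,[0,0,-0.004],[0,0,0]]])

```text
clock: 21.9
tool_pos: [0.4434, -0.313, 0.009]
orientation: [-179.8, -0.1, -89.6]
force: [-2.9, 2.5, 11.5]
opening: 0.0297
```

Contact at 11.5 N, so I open to about 52 mm.

send_rows(commands=[[0.8,[0,0,0.003],[0,0,0]],[0.6,[0,0,0],[0,0,0]],[0.4,[0,0,0],[0,0,0]],[0.4,[0,0,0],[0,0,0]],[0.4,[0,0,0],[0,0,0]],[0.4,[0,0,0],[0,0,0]]])

```text
clock: 22.5
tool_pos: [0.4437, -0.3131, 0.01]
orientation: [-179.8, -0.1, -89.6]
force: [0.5, -0.1, -0.2]
opening: 0.0521
```

send_rows(commands=[[0.4,[0,0,0.06],[0,0,0]],[0.4,[0,0,0.14],[0,0,0]],[0.3,[0,0,0.16],[0,0,0]],[0.2,[0,0,0.16],[0,0,0]],[0.1,[0.03,0.06,0.12],[0,0,0]],[0,[0.06,0.14,0.06],[0,0,0]],[0,[0.06,0.16,0],[0,0,0]],[0,[0.06,0.16,0],[0,0,0]],[0,[0.06,0.16,0],[0,0,0]],[0,[0.06,0.16,0],[0,0,0]],[0,[0.06,0.16,0],[0,0,0]],[0,[0.06,0.14,0],[0,0,0]]])

```text
clock: 23.7
tool_pos: [0.5549, -0.0201, 0.1937]
orientation: [-179.7, -0.0, -90.0]
force: [1.2, 1.0, -0.3]
opening: 0.0879
```

```bash
python3 go.py .616 .0857 .16 270;python3 - <<'E'
from meas import *
S=snapshot("scene"); T=snapshot("top")
cv2.imwrite("pics/c9.png",cv2.hconcat([cv2.resize(T["color"][190:300,330:490],None,fx=2.4,fy=2.4),cv2.resize(S["color"][90:200,120:280],None,fx=2.4,fy=2.4)]))
E
```

```text
shift units [ 0.2444  0.4232 -0.135 ] turn units [0.     0.0009 0.0001] F [ 1.2  1.  -0.3] qd [ 34.   11.8  15.1   0.4  -3.  -33.9] j [ 18.  11. -18.   0. -62.  72.]
```

View pics/c9.png

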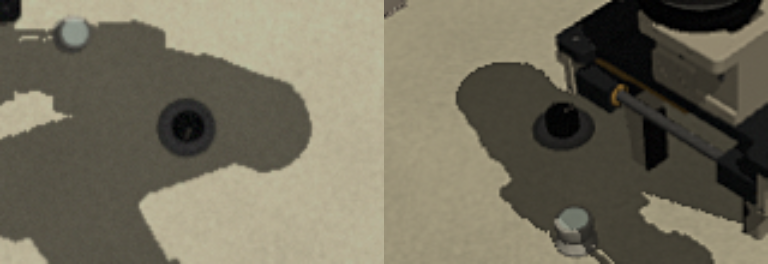

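The knob stands centred in the small dish. On to the vial.

send_rows(commands=[[0,[0.06,0.11,0],[0,0,0]],[0,[0.06,0.11,0],[0,0,0]],[0,[0.06,0.09,0],[0,0,0]],[0,[0.03,0.04,-0.03],[0,0,0]],[0,[0,0,-0.06],[0,0,0]],[0,[0,0,0],[0,0,0]],[0,[0,0,0],[0,0,0]]])

```text
clock: 24.5
tool_pos: [0.6089, 0.0721, 0.1688]
orientation: [-179.8, -0.1, -89.8]
force: [-0.1, -0.7, -0.8]
opening: 0.0878
```

```bash
python3 go.py .616 .0857 .14 270
```

```text
shift units [ 0.0284  0.0546 -0.1154] turn units [ 0.0001  0.0005 -0.0007] F [-0.1 -0.7 -0.8] qd [-0.3  0.5 -1.3 -0.5  0.2  0.2] j [ 25.  17. -12.   0. -60.  65.]
```

send_rows(commands=[[0,[0.028,0.054,-0.03],[0,0.0005,-0.0007]],[0,[0,0,-0.06],[0,0,0]],[0,[0,0,0],[0,0,0]],[0,[0,0,0],[0,0,0]]])

```text
clock: 24.9
tool_pos: [0.6172, 0.0854, 0.1477]
orientation: [-179.9, -0.0, -90.2]
force: [-0.1, -0.3, 0.6]
opening: 0.0876
```

```bash
python3 go.py .616 .0857 .069 270;python3 - <<'E'
from meas import *
S=snapshot("scene"); T=snapshot("top")
cv2.imwrite("pics/c10.png",cv2.hconcat([cv2.resize(T["color"][110:220,170:330],None,fx=2.4,fy=2.4),cv2.resize(S["color"][200:310,200:360],None,fx=2.4,fy=2.4)]))
E
```

```text
shift units [-0.0048  0.0011 -0.3149] turn units [0.     0.0004 0.0004] F [-0.1 -0.3  0.6] qd [-0.2  0.5 -0.5 -0.5 -0.  -0.2] j [ 26.  19. -12.   0. -58.  64.]
```

View pics/c10.png

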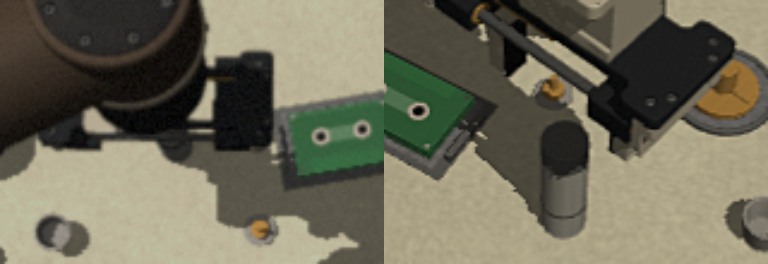

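send_rows(commands=[[0,[-0.004,0,-0.06],[0,0,0]],[0,[0,0,-0.08],[0,0,0]],[0,[0,0,-0.08],[0,0,0]],[0,[0,0,-0.04],[0,0,0]],[0,[0,0,0],[0,0,0]]])

```text
clock: 25.5
tool_pos: [0.6184, 0.0858, 0.0856]
orientation: [-179.5, 0.1, -90.2]
force: [-0.6, 0.6, -0.3]
opening: 0.0871
```

```bash
python3 go.py .616 .0857 .070 270
```

```text
shift units [-0.0095 -0.0004 -0.0625] turn units [-0.0004  0.0015  0.0005] F [-0.6  0.6 -0.3] qd [-0.1 -0.7  0.9  0.3 -0.9 -0. ] j [ 26.  22. -17.   0. -50.  64.]
```

send_rows(commands=[[0,[-0.0095,0,-0.02],[-0.0004,0.0015,0.0005]],[0,[0,0,-0.025],[0,0,0]],[0,[0,0,-0.01],[0,0,0]],[0,[0,0,0],[0,0,0]]])

```text
clock: 25.9
tool_pos: [0.6175, 0.0863, 0.0737]
orientation: [-179.8, 0.1, -90.0]
force: [-0.4, 0.1, -0.4]
opening: 0.0874
```

```bash
python3 go.py .616 .0857 .070 270
```

```text
shift units [-0.006  -0.0025 -0.0148] turn units [-0.0001  0.0004 -0.0001] F [-0.4  0.1 -0.4] qd [-0.  -0.3  0.3  0.  -0.1  0.1] j [ 26.  23. -17.   0. -50.  64.]
```

send_rows(commands=[[0.2,[-0.006,-0.0025,-0.012],[0,0.0004,0]],[0.4,[0,0,0],[0,0,0]],[0.5,[0,0,0],[0,0,0]],[0.6,[0,0,0],[0,0,0]],[0.8,[0,0,0],[0,0,0]],[1,[0,0,0],[0,0,0]],[1,[0,0,0],[0,0,0]],[1,[0,0,0],[0,0,0]],[1,[0,0,0],[0,0,0]],[1,[0,0,0],[0,0,0]]])

```text
clock: 26.9
tool_pos: [0.6164, 0.0858, 0.0715]
orientation: [-179.9, 0.1, -90.0]
force: [0.3, -0.2, 0.0]
opening: 0.0339
```

```bash
python3 go.py .616 .0857 .070 270
```

```text
shift units [-0.0017 -0.0005 -0.0058] turn units [-0.0002  0.0002 -0.0001] F [ 0.3 -0.2  0. ] qd [ 0.1 -0.1 -0.  -0.   0.  -0.1] j [ 26.  23. -17.  -0. -49.  64.]
```

send_rows(commands=[[1,[0,0,0.03],[0,0,0]],[1,[0,0,0.1],[0,0,0]],[1,[0,0,0.12],[0,0,0]],[1,[0,0,0.1],[0,0,0]],[1,[0,0,0.02],[0,0,0]],[1,[0,0,0],[0,0,0]]])

```text
clock: 27.5
tool_pos: [0.6146, 0.0852, 0.1675]
orientation: [179.9, 0.0, -90.0]
force: [0.1, -0.1, -2.0]
opening: 0.0333
```

```bash
python3 go.py .626 .294 .15 270;python3 - <<'E'
from meas import *
S=snapshot("scene")
cv2.imwrite("pics/c11.png",cv2.resize(S["color"][170:310,200:400],None,fx=2.4,fy=2.4))
E
```

```text
shift units [ 0.0456  0.8353 -0.0702] turn units [-0.0001 -0.0003 -0.0001] F [ 0.1 -0.1 -2. ] qd [-0.1 -0.6  0.4  0.1 -0.2  0.1] j [ 26.  18. -11.  -0. -61.  64.]
```

View pics/c11.png

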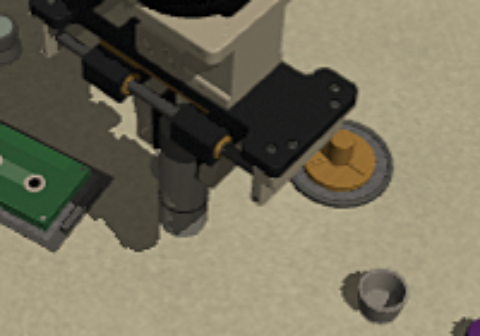

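The vial hangs upright in the grip. Next I carry it over the canister.

send_rows(commands=[[1,[0.005,0.05,0],[0,0,0]],[1,[0.007,0.1,0],[0,0,0]],[1,[0.007,0.12,0],[0,0,0]],[1,[0.007,0.12,0],[0,0,0]],[1,[0.007,0.12,0],[0,0,0]],[1,[0.007,0.12,0],[0,0,0]],[1,[0.005,0.1,0],[0,0,0]],[1,[0,0.06,0],[0,0,0]],[1,[0,0.02,0],[0,0,0]],[1,[0,0,0],[0,0,0]],[1,[0,0,0],[0,0,0]]])

```text
clock: 28.65
tool_pos: [0.6192, 0.2955, 0.1524]
orientation: [178.9, -0.6, -90.1]
force: [0.3, -0.2, -1.4]
opening: 0.0335
```

```bash
python3 go.py .626 .294 .14 270
```

```text
shift units [ 0.0273 -0.0059 -0.0498] turn units [ 0.0016 -0.0032  0.0003] F [ 0.3 -0.2 -1.4] qd [-0.1  0.1 -0.4  0.1  0.1 -0. ] j [ 42.  25.  -2.  -0. -64.  48.]
```

send_rows(commands=[[1,[0.027,-0.006,-0.02],[0.0016,-0.0032,0.0003]],[1,[0,0,-0.02],[0,0,0]],[1,[0,0,0],[0,0,0]],[1,[0,0,0],[0,0,0]]])

```text
clock: 29.05
tool_pos: [0.6261, 0.2901, 0.1426]
orientation: [180.0, -0.0, -90.2]
force: [-0.1, -0.3, -1.9]
opening: 0.0331
```

```bash
python3 go.py .626 .294 .11 270;python3 - <<'E'
from meas import *
S=snapshot("scene"); T=snapshot("top")
cv2.imwrite("pics/c12.png",cv2.hconcat([cv2.resize(T["color"][110:220,80:240],None,fx=2.4,fy=2.4),cv2.resize(S["color"][290:400,290:450],None,fx=2.4,fy=2.4)]))
E
```

```text
shift units [-0.0003  0.0156 -0.1306] turn units [ 0.0001 -0.      0.0006] F [-0.1 -0.3 -1.9] qd [-0.5 -0.  -0.3 -0.2 -0.2  0. ] j [ 41.  25.  -3.   0. -61.  49.]
```

View pics/c12.png

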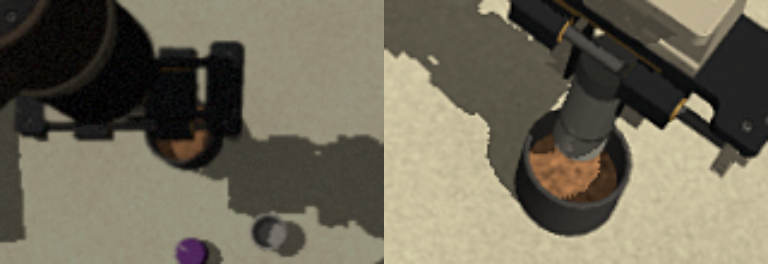

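Aligned over the opening. I lower it to about 15 mm above the expected cork contact (TCP about 0.092).

send_rows(commands=[[1,[0,0.014,-0.04],[0,0,0]],[1,[0,0,-0.05],[0,0,0]],[1,[0,0,-0.03],[0,0,0]],[1,[0,0,0],[0,0,0]]])

```text
clock: 29.55
tool_pos: [0.6257, 0.2943, 0.1099]
orientation: [180.0, -0.0, -90.2]
force: [0.3, 0.6, -1.5]
opening: 0.0336
```

```bash
python3 go.py .626 .294 .094 270
```

```text
shift units [ 0.0012 -0.0014 -0.0636] turn units [ 0.     -0.0001  0.0006] F [ 0.3  0.6 -1.5] qd [ 0.1  0.1  0.1  0.2 -0.1 -0. ] j [ 41.  27.  -5.  -0. -58.  49.]
```

send_rows(commands=[[1,[0,0,-0.015],[0,0,0]],[1,[0,0,-0.015],[0,0,0]],[1,[0,0,-0.01],[0,0,0]]])

```text
clock: 29.85
tool_pos: [0.6258, 0.2945, 0.0989]
orientation: [180.0, -0.0, -90.2]
force: [-0.6, -0.4, -1.1]
opening: 0.0336
```

send_rows(commands=[[1,[0,0,-0.008],[0,0,0]],[1,[0,0,-0.006],[0,0,0]]])

```text
clock: 30.05
tool_pos: [0.6259, 0.2946, 0.0952]
orientation: [180.0, -0.0, -90.2]
force: [-0.2, -0.3, -0.8]
opening: 0.0333
```

send_rows(commands=[[1,[0,0,-0.006],[0,0,0]],[1,[0,0,-0.004],[0,0,0]]])

```text
clock: 30.25
tool_pos: [0.626, 0.2946, 0.0927]
orientation: [180.0, -0.0, -90.2]
force: [-0.2, -0.8, -0.4]
opening: 0.0337
```

send_rows(commands=[[1,[0,0,-0.004],[0,0,0]],[1,[0,0,-0.004],[0,0,0]]])

```text
clock: 30.45
tool_pos: [0.6266, 0.2946, 0.0918]
orientation: [-179.9, -0.0, -90.2]
force: [-2.5, -1.3, 8.8]
opening: 0.0332
```

Touch felt: 8.8 N at TCP 0.0918, which puts the cork at 20.3 mm against 20.5 mm seen. I release slowly.

send_rows(commands=[[0.6,[0,0,0.001],[0,0,0]],[0.5,[0,0,0],[0,0,0]],[0.4,[0,0,0],[0,0,0]],[0.2,[0,0,0],[0,0,0]],[0,[0,0,0],[0,0,0]],[0,[0,0,0],[0,0,0]],[0,[0,0,0],[0,0,0]]])

```text
clock: 31.15
tool_pos: [0.627, 0.295, 0.0926]
orientation: [-179.9, 0.0, -90.2]
force: [-0.7, 0.2, -0.1]
opening: 0.0773
```

```bash
python3 go.py .626 .294 .094 270;python3 - <<'E'
from meas import *
S=snapshot("scene"); T=snapshot("top")
cv2.imwrite("pics/c13.png",cv2.hconcat([cv2.resize(T["color"][110:220,80:240],None,fx=2.4,fy=2.4),cv2.resize(S["color"][290:400,290:450],None,fx=2.4,fy=2.4)]))
E
```

```text
shift units [-0.0039 -0.0039  0.0056] turn units [-0.0001  0.0004  0.0005] F [-0.7  0.2 -0.1] qd [ 0.1  0.   0.1 -0.   0.  -0.1] j [ 41.  28.  -6.   0. -56.  49.]
```

View pics/c13.png

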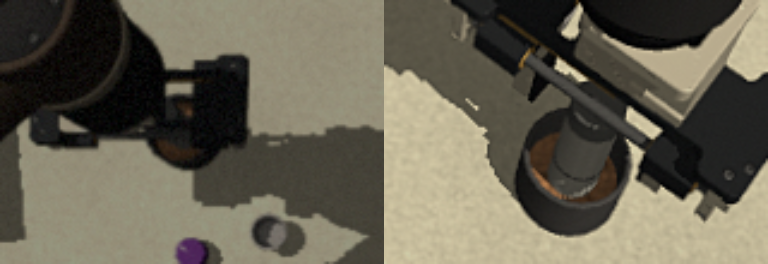

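The vial stands upright in the canister and the fingers are clear. I retreat straight up, then back to free the view.

send_rows(commands=[[0,[0,0,0.03],[0,0,0]],[0,[0,0,0.08],[0,0,0]],[0,[0,0,0.12],[0,0,0]],[0,[0,0,0.12],[0,0,0]],[0,[0,0,0.12],[0,0,0]],[0,[0,0,0.1],[0,0,0]],[0,[0,0,0],[0,0,0]],[0,[-0.05,0.06,0.05],[0,0,0]],[0,[-0.12,0.1,0.05],[0,0,0]],[0,[-0.12,0.1,0],[0,0,0]],[0,[-0.12,0.1,0],[0,0,0]],[0,[-0.12,0.1,0],[0,0,0]]])

```text
clock: 32.45
tool_pos: [0.4902, 0.41, 0.2708]
orientation: [-179.8, 0.0, -90.6]
force: [1.1, 0.7, 0.8]
opening: 0.0873
```

send_rows(commands=[[0,[-0.12,0.1,0],[0,0,0]],[0,[-0.08,0.08,0],[0,0,0]],[0,[-0.04,0.04,0],[0,0,0]],[0,[0,0,0],[0,0,0]],[0,[0,0,0],[0,0,0]],[0,[0,0,0],[0,0,0]]])

```text
clock: 33.05
tool_pos: [0.4212, 0.4706, 0.2723]
orientation: [-179.9, 0.0, -90.2]
force: [0.8, 0.4, 0.5]
opening: 0.0875
```

```bash
python3 - <<'E'
from meas import *
print(sensors.get_obs()["qvel"].round(1))
for n in ("scene","top"):
    s=snapshot(n); cv2.imwrite(f"pics/{n}9.png",s["color"]); np.savez(f"{n}9.npz",**s)
S,T=load("scene9"),load("top9")
f=lambda e:[np.round(x,1) for x in e]
for n,s,c,r in (("S",S,(207,240),(342,237)),("T",T,(313,168),(235,244))):
    m,a,ce=comp(green(s),c);print(n,"cass",f(rectz(s,m,.015)))
    m,a,ce=comp(gold(s),r);print(n,"reel",f(circ(s,m,.010)))
for n,s,L in (("S",S,[("knob",(195,140),12,.0235,.03),("vial",(368,335),30,.122,.135),("rim",(368,358),28,.0475,.06),("pot",(359,290),14,.022,.035),("loupe",(199,183),14,.027,.035)]),("T",T,[("knob",(408,243),12,.0235,.03),("vial",(156,160),20,.122,.135),("rim",(157,165),22,.0475,.06),("pot",(193,206),12,.022,.035),("loupe",(361,204),12,.027,.035)])):
  for nm,c,r,lo,hi in L:
    u=np.mgrid[c[0]-r:c[0]+r+1,c[1]-r:c[1]+r+1].reshape(2,-1).T
    out=[]
    for q in (s,load("scene0") if n=="S" else load("top0")):
        P=zpt(q,u); k=(P[:,2]>lo)&(P[:,2]<hi); P=P[k]
        out.append((int(k.sum()),((P.min(0)+P.max(0))/2).round(4).tolist()) if k.sum() else 0)
    print(n,nm,"now",out[0],"before",out[1])
E
```

```text
[-0.4 -0.  -0.1  0.1 -0.2  0.1]
S cass [array([626.8, -78.6]), array([ 69.2, 104.1]), np.float64(10.5)]
S reel [array([440.9, 103.9]), array([58. , 61.7]), np.float64(128.7)]
T cass [array([623. , -82.3]), array([ 65.2, 100.6]), np.float64(10.1)]
T reel [array([438. , 101.6]), array([56.7, 57.8]), np.float64(162.5)]
S knob now (68, [0.4433, -0.3105, 0.0267]) before 0
S vial now (394, [0.6266, 0.2952, 0.1255]) before 0
S rim now (360, [0.6281, 0.2946, 0.0536]) before (341, [0.6271, 0.2948, 0.0507])
S pot now (113, [0.5276, 0.2067, 0.0254]) before (111, [0.5278, 0.2068, 0.0253])
S loupe now (160, [0.5358, -0.1946, 0.0302]) before (152, [0.5355, -0.1947, 0.0309])
T knob now (72, [0.4422, -0.3125, 0.0262]) before 0
T vial now (174, [0.6236, 0.2926, 0.1267]) before 0
T rim now (122, [0.6255, 0.2931, 0.0536]) before (131, [0.6253, 0.2929, 0.0519])
T pot now (57, [0.5262, 0.2049, 0.0271]) before (60, [0.5261, 0.2048, 0.0267])
T loupe now (142, [0.5352, -0.196, 0.0308]) before (137, [0.5354, -0.1959, 0.0309])
```

View pics/scene9.png

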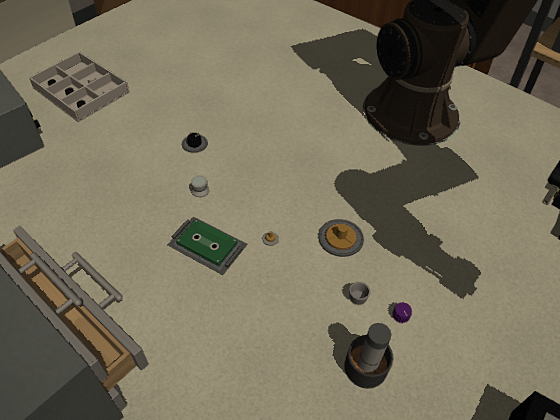

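View pics/top9.png

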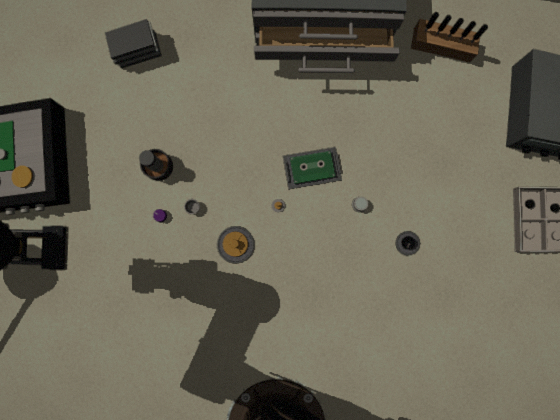

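Both pictures show every part in its holder. The cassette is at top (313,167), the reel at (236,244), the knob at (408,243) and the vial in the canister at (155,163). Pot and loupe have not moved, and the arm is clear.

```bash
python3 - <<'E'
from h import *
print(order.close_job(), sensors.get_obs()["clock"])
E
```

```text
the job is handed in; nothing more can be done
the job is handed in; nothing more can be done
```

All four parts are in their holders, put away in the order listed, and the job is handed in. It took about 33 s of the 115 s allowed.

- **Setting down:** I lowered each part until I felt it touch before opening the gripper. Contact was about 12 N for the cassette and knob together with their holders, 25 N for the reel (the firmest) and 9 N for the vial. The vial was held about 90 mm up its 105 mm.
- **Canister level:** contact put the cork about 20.3 mm above the bench; the cameras had shown about 20.5 mm.
- **Last checks:**
  - The cassette lies within about 1 mm of the cradle's centre and 0.2° of its direction, going by the top view.
  - The reel is about 1.5 mm off its dish's centre.
  - The knob is about 1 mm off its dish's centre.
  - The vial is upright with its top about 126 mm up, about 2 mm off the canister's centre.
  - The screw pot and loupe are where they were, to within 0.3 mm.
- **Disagreements:**
  - The two cameras differ by about 2.5 mm in x and y, so I aimed at their averages.
  - The scene view's cassette outline also takes in its side walls, so it reads several mm too wide.
  - The canister centre I picked by eye disagreed by up to 9 mm between the views, so I used the rim found in the depth maps instead.

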